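# Check the blue pull gauge against its set marker

## Robot

A 6-joint arm with a two-finger parallel gripper is mounted at the origin on the work surface. World frame = base frame: x ahead of the robot, y to its left, z up, the work surface at z = 0. Lengths are in m, angles in degrees, forces in N, time in s.
With the tool pointing down it reaches from about 0.4 to 0.825 m from the base axis. Payload 7 kg.
Tool frame: the origin (TCP) lies between the finger pads, 19 mm behind the fingertips; this is the grasp point; z points along the fingers, y is the line along which they close (so a half turn about z gives the same grasp; the last joint's range is limited). The gripper opens to 88 mm and grips with 3 to 60 N. Pads are 19 mm wide; open, the fingers measure 130 mm over their backs; the gripper's body (78 mm by 193 mm) begins 47 mm behind the grasp point.
Start: joints at [-53.509, 20.546, 0.682, 0, -70.136, -16.507], TCP at [0.231, -0.634, 0.245] pointing down, gripper open.
Joint ranges: [-176.03, 176.03], [-82.01, 121.73], [-58.28, 71.71], [-173.87, 95.51], [-174.79, -0.11], [-173.66, 173.66]. Speed limits (degrees/s): [136.94, 136.94, 172.46, 180, 180, 180].

## Interface

Orientations are given as [roll, pitch, yaw] about the fixed x, y, z axes, in that order (R = Rz(yaw) Ry(pitch) Rx(roll)).
In Python, from plant import ctrl, vision gives the robot as it stands. The module is installed in compiled form; this text tells all that it offers.
- The arm moves only by the tool move_arm, never from a script. Its argument "moves" is one flat list of numbers, 7 for each row, row after row: the finger opening in cm, from 0 to 8.76, then the shift along the tool's x, y, z in cm, then the turn, a rotation vector about the tool's x, y, z in rad. A call has 1 to 8 rows; each row shifts and turns the commanded pose from where the row before left it, along the tool's axes as they then stand; what a row does not reach is not made up. A row lasts 1/10 s, in which the tool goes at most 50 mm and 8.59 degrees, less where a joint would pass 70% of its speed; a pose out of reach is approached as far as the arm can. A call with a gripper value outside its range is refused whole. The fingers move at their own pace and stop on an object; the grip force is fixed at half the most. Time passes only in rows, so rows that do not move let the fingers close. It gives the time, the measured TCP pose, the force, the opening and the grip force at its end, in the units of the state.
- ctrl.get_obs(): the state, without advancing time (a new reading comes with each control period).
- vision.snapshot(name): name is "side" or "top" or "wrist"; returns (picture, depth): 400x640x3 uint8, red, green, blue; 400x640 float32, m along the optical axis (not along the pixel's ray), 0 where there is no reading.
- vision.camera_model(name): a dict with "vertical_fov" (degrees; the focal length in pixels is half the picture's height over the tangent of half this angle, whatever the lens; pixels are square), "cx", "cy" (the principal point, pixels), "D" ([k1, k2, p1, p2, k3] as OpenCV has them; the pictures are not rectified), "cam_to_world" (4x4, takes a point from camera to world coordinates). Camera axes: x right, y down, z forward; pixel columns grow to the right and rows downward; lengths in m; the calibration is good to about 2 mm. A picture is of the moment at which its call begins: read the wrist's pose just before it. camera_model takes no time and is no camera call; for the wrist camera it gives the pose at the moment of the call.
- ctrl.close_job(): hands the job in; it is judged then, once.
The state is a dict: "clock": time; "joint_pos": joint angles; "qvel": joint speeds; "tau": joint torques, N m; "tool_pos": TCP position; "orientation": TCP orientation; "force": force on the tool from outside, world axes, zero at the start; "moment": the same for the moment, N m; "opening": finger opening in m; "gripper_force": force on a finger pad.
Only numpy, scipy, OpenCV 4.12 (cv2) and the standard library are available. Lean on these libraries where they do the work, as an engineer would, in place of code of your own. Each camera call takes 0.05 s, during which the arm holds its last target. There are 200 camera calls.

## Task

Test the spring of the pull gauge with the blue knob: draw its knob out along the track until the carriage's red pointer is level with that gauge's yellow marker, hold it there for two seconds without pulling well past the marker, then ease it back under control (no snapping back) until it is fully home, and let go. Leave the gauge with the black knob alone, and do not shift the yellow marker.

Things in the scene. Friction and masses are not known exactly. Their poses are not given: they have to be found in the camera images.
- blue_knob (a point): Upright blue round knob, 24 mm diameter, on the sliding carriage (40 x 36 mm) of a spring pull gauge; it spans 31 to 75 mm above the bench. Point: on the knob's axis, 55 mm above the bench, a good height for the tool point. z up; x along the track towards the spring barrel, so pulling out is along -x. Two red pointers low on the carriage's sides share this point's x. Starts fully home.
- blue_marker (a point): Yellow tab on the blue gauge's base, 10 mm along the track x 20 mm across x 12 mm tall. Point: middle of its top, 24 mm above the bench, 38 mm to the knob frame's +y of the track. It starts 50 to 100 mm to -x of the knob; the pointer is level with it when both have the same x in the knob's frame. It can be pushed along its slot, but must not be.
- blue_slide (a joint): How far the blue gauge is drawn out, in m: 0 fully home, grows as the knob is pulled out, end stop at 0.14. The spring pulls back with 2.7 N at home plus 60 N per metre drawn; let go from afar it snaps home too fast, from within 10 mm it creeps home harmlessly.
- black_knob (a point): Black knob of the second gauge (point on its axis, 55 mm above the bench), to be left alone. Both gauges are alike: a fixed grey base plate 330 x 100 x 12 mm flat on the bench; a metal spring barrel, 38 mm diameter, top 51 mm above the bench, begins 60 mm to +x of the home knob; each has its own yellow marker.

How it is judged (in metres and radians):
On the way:
1. the blue gauge's red pointer is held level with its yellow marker, within 10 mm, for 1 s (x of blue_marker in the frame of blue_knob between -0.01 and 0.01 m and velocity of joint blue_slide between -0.03 and 0.03 m/s), for 1 s.
At the end, for the whole second after the job is handed in: The blue-knob slide is back home (drawn out less than 8 mm) after having been held at its marker, the black knob is within 10 mm of where it began, and the blue gauge's yellow marker within 8 mm of where it began (value of joint blue_slide below 0.008 m and distance of black_knob from where it was at the start of the episode below 0.01 m and distance of blue_marker from where it was at the start of the episode below 0.008 m); the robot touches nothing.
It fails at once if the blue slide is pulled more than 25 mm past its marker (x of blue_marker in the frame of blue_knob above 0.025 m).
It fails at once if the blue slide snaps back (returns faster than 0.4 m/s) (velocity of joint blue_slide below -0.4 m/s).
It fails at once if the black gauge's knob is drawn out by more than 15 mm (distance of black_knob from where it was at the start of the episode above 0.015 m).
It fails at once if the blue gauge's yellow marker is pushed by more than 8 mm (distance of blue_marker from where it was at the start of the episode above 0.008 m).
It also fails if it takes over 38 s, if anything falls off the work surface, if the arm or the gripper's body presses on something with over 40 N, if the wrist force passes 120 N, or if a joint passes its speed limit or range.

## Working session

There is one attempt and no reset: what is moved stays moved. The work goes in short steps, Python scripts to look and compute and a tool call to move; the robot and the scene stay as the last step left them, time stands still between calls to the robot, and variables do not carry over. Pictures are saved under pics/ and viewed, at most 10 in all, crops included, and the job is handed in when it is done.

Besides the shell and the picture viewer there is one more tool, called as name(argument=value, ...) on one line, values as JSON. move_arm: Moves the arm, as the interface text tells. Its arguments: {"type":"object","properties":{"moves":{"type":"array"}},"required":["moves"]}

```bash
mkdir -p pics; cat > h.py <<'E'
import numpy as np, cv2
from plant import ctrl, vision
def snap(n):
    m=vision.camera_model(n); im,d=vision.snapshot(n)
    f=200/np.tan(np.radians(m["vertical_fov"]/2))
    v,u=np.mgrid[0:400,0:640]
    K=np.array([[f,0,m["cx"]],[0,f,m["cy"]],[0,0,1.]])
    p=cv2.undistortPoints(np.stack([u,v],-1).reshape(-1,1,2).astype(float),K,np.array(m["D"],float)).reshape(400,640,2)
    P=np.dstack([p*d[...,None],d]); T=np.array(m["cam_to_world"])
    W=P@T[:3,:3].T+T[:3,3]; W[d==0]=np.nan
    return im,d,W
E
python3 - <<'E'
from h import *
print(ctrl.get_obs())
im,d,W=snap("top"); np.save("top.npy",W); cv2.imwrite("pics/top.png",im[...,::-1])
hsv=cv2.cvtColor(im,cv2.COLOR_RGB2HSV)
for n,lo,hi in [("blue",(100,120,40),(130,255,255)),("yellow",(20,120,80),(35,255,255)),("red",(0,150,80),(8,255,255))]:
    k,l,s,c=cv2.connectedComponentsWithStats(cv2.inRange(hsv,lo,hi))
    for i in range(1,k):
        if s[i,4]>8: w=W[l==i]; print(n,s[i],c[i].round(1),np.nanmedian(w,0).round(4),np.nanmax(w[:,2]).round(3))
E
```

```text
{'clock': 0.0, 'joint_pos': array([-5.35088093e+01,  2.05912035e+01,  6.33320817e-01, -2.01942862e-02,
       -7.01353469e+01, -1.65060113e+01]), 'qvel': array([-0.02167983,  0.00492937,  0.0804128 ,  0.01664872,  0.11673368,
       -0.04092384]), 'tau': array([ 1.42976420e-03, -5.82725823e+01,  2.93052900e+01,  6.99705496e+00,
        6.90956818e-03, -1.80312009e-04]), 'tool_pos': array([ 0.23050934, -0.63393142,  0.2444216 ]), 'orientation': array([ 1.79905218e+02, -8.28906788e-03, -1.60021691e+02]), 'force': array([ 0.13458312,  1.08056522, -0.41538329]), 'moment': array([-0.0074209 ,  0.02544743,  0.04297647]), 'gripper_force': 0.0, 'opening': 0.08738493707229453}
blue [ 71 152  14  12 135] [ 77.6 157.5] [0.6735 0.4064 0.0834] 0.087
blue [387 158  22   5  44] [397.4 159. ] [ 0.687  -0.1512  0.0473] 0.053
blue [397 192  17  17 198] [405.  200.2] [ 0.6069 -0.1582  0.0733] 0.077
yellow [378 237  12   7  78] [383.5 240. ] [ 0.5422 -0.1285  0.0228] 0.026
yellow [232 252  12   7  75] [237.4 255. ] [0.5131 0.1336 0.0237] 0.027
red [302  16  14  34 352] [308.9  32.9] [0.9497 0.0106 0.0231] 0.028
red [263 201   7   2  12] [265.6 201.4] [0.6115 0.0863 0.0197] 0.021
red [387 204   5   2  10] [389.  204.5] [ 0.6079 -0.1399  0.0185] 0.021
```

View pics/top.png

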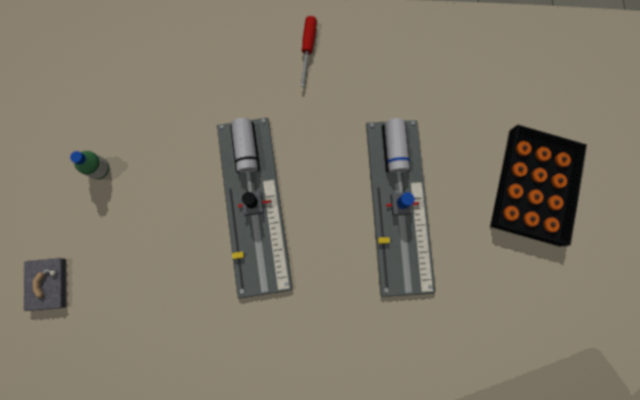

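The top view shows the blue gauge on the right, with its knob at (405,200) and marker at (383,240). The black gauge is on the left, and both pull out towards the robot. Next I'll fit the track axis.

```bash
python3 - <<'E'
from h import *
W=np.load("top.npy"); x,y,z=W[...,0],W[...,1],W[...,2]
m=(z>.007)&(z<.018)&(x>.35)&(x<.85)&(y>-.3)&(y<-.02)
m=cv2.morphologyEx(m.astype(np.uint8),cv2.MORPH_OPEN,np.ones((3,3)))>0
r=cv2.minAreaRect((W[m][:,:2]*1000).astype(np.float32)); print("plate",r)
b=cv2.boxPoints(r); e=[b[1]-b[0],b[2]-b[1]]; a=max(e,key=np.linalg.norm); a=a/np.linalg.norm(a); a*=np.sign(a[0])
n=np.array([-a[1],a[0]]); print("axis",a,np.degrees(np.arctan2(a[1],a[0])))
k=(z>.06)&(x>.55)&(x<.66)&(y>-.2)&(y<-.11)
kt=W[k&(z>.071)][:,:2]; c,_=cv2.minEnclosingCircle((kt*1000).astype(np.float32)); print("knob",c,_,kt.mean(0),len(kt))
k=kt.mean(0)
im=cv2.imread("pics/top.png"); h=cv2.cvtColor(im,cv2.COLOR_BGR2HSV)
ym=(cv2.inRange(h,(20,120,80),(35,255,255))>0)&(y<0)&(z>.02); mk=W[ym][:,:2]
print("marker",mk.mean(0),(mk-k)@a,((mk-k)@a).mean(),((mk-k)@n).mean())
rd=(cv2.inRange(h,(0,130,60),(8,255,255))>0)&(y<0)&(y>-.25)&(x<.7)
for p in W[rd]: print(p.round(4),((p[:2]-k)@a).round(4),((p[:2]-k)@n).round(4))
print("centre line offset",(k*1000-np.array(r[0]))@n)
T=np.append(k,.055); print("yaw wanted",np.degrees(np.arctan2(a[1],a[0]))-90)
E
```

```text
plate ((609.489013671875, -161.729736328125), (329.5892028808594, 99.80976104736328), 3.9399402141571045)
axis [0.99763656 0.06871077] 3.9399414
knob (608.948974609375, -162.12908935546875) 11.897119522094727 [ 0.60858114 -0.16207018] 147
marker [ 0.54153391 -0.1283752 ] [-0.05977859 -0.05987451 -0.05995018 -0.05997519 -0.06020463 -0.06049718
 -0.0603142  -0.06042782 -0.06084302 -0.06089714 -0.06081841 -0.06158145
 -0.06181059 -0.06179614 -0.06179369 -0.06210268 -0.06216122 -0.06215322
 -0.06234761 -0.06238032 -0.0627051  -0.06275174 -0.06327399 -0.06346245
 -0.06350457 -0.06368732 -0.0638322  -0.06394306 -0.06412115 -0.06430351
 -0.06422809 -0.06438712 -0.06519259 -0.0651779  -0.06538981 -0.06542356
 -0.0655819  -0.06565215 -0.06578384 -0.06593842 -0.06615268 -0.06615313
 -0.06639428 -0.06682877 -0.06711044 -0.06718062 -0.06729815 -0.0675167
 -0.06753838 -0.06742915 -0.06766197 -0.06780326 -0.06791262 -0.06808987
 -0.06861266 -0.06876838 -0.06894952 -0.06908942 -0.06919726 -0.06923596
 -0.06920223 -0.06938712] -0.06457356211192167 0.038222210216114536
[ 0.611  -0.1882  0.0198] 0.0007 -0.0262
[ 0.6114 -0.1905  0.0179] 0.0009 -0.0286
[ 0.6114 -0.1923  0.0182] 0.0007 -0.0304
[ 0.6091 -0.1368  0.0169] 0.0023 0.0252
[ 0.6088 -0.1383  0.0189] 0.0018 0.0237
[ 0.6085 -0.1398  0.0206] 0.0015 0.0222
[ 0.609  -0.1422  0.018 ] 0.0018 0.0198
[ 0.6088 -0.1438  0.019 ] 0.0015 0.0182
[ 0.6095 -0.1868  0.0178] -0.0008 -0.0247
[ 0.6098 -0.1891  0.0161] -0.0006 -0.027
[ 0.6092 -0.19    0.0199] -0.0013 -0.0279
[ 0.6092 -0.1918  0.0199] -0.0014 -0.0297
[ 0.6073 -0.1368  0.0168] 0.0004 0.0253
[ 0.6074 -0.1387  0.0163] 0.0004 0.0234
[ 0.6069 -0.14    0.0192] -0.0002 0.0221
[ 0.6071 -0.1421  0.0179] -0.0001 0.02
[ 0.6067 -0.1434  0.0209] -0.0006 0.0188
[ 0.6047 -0.1378  0.0208] -0.0022 0.0244
[ 0.6056 -0.1407  0.0158] -0.0015 0.0216
[ 0.6051 -0.1419  0.0188] -0.0021 0.0204
centre line offset -0.2772565825631839
yaw wanted -86.06006
```

move_arm(moves=[5,0,0,0,0,0,-0.14,5,0,0,0,0,0,-0.14,5,0,0,0,0,0,-0.14,5,0,0,0,0,0,-0.14,5,0,0,0,0,0,-0.14,5,0,0,0,0,0,-0.14,5,0,0,0,0,0,-0.14,5,0,0,0,0,0,-0.14])

```text
clock: 0.85
tool_pos: [0.2305, -0.634, 0.2446]
orientation: [180.0, 0.1, -95.5]
force: [1.4, -0.1, -0.6]
opening: 0.0498
gripper_force: 0.0
```

move_arm(moves=[5,0,0,0,0,0,-0.09,5,0,0,0,0,0,-0.08,5,0,0,0,0,0,0])

```text
clock: 1.15
tool_pos: [0.2305, -0.6341, 0.2447]
orientation: [180.0, 0.1, -86.0]
force: [-0.4, 0.6, -0.6]
opening: 0.0501
gripper_force: 0.0
```

```bash
cat > go.py <<'E'
from h import *
import sys
from scipy.spatial.transform import Rotation as R
def delta(t,yaw=-86.06):
    o=ctrl.get_obs(); r=R.from_euler('xyz',o['orientation'],degrees=True)
    g=R.from_euler('xyz',[180,0,yaw],degrees=True)
    print(o['clock'],o['tool_pos'].round(4),o['orientation'].round(2),o['opening'],o['force'].round(1),"shift cm",(r.inv().apply(np.array(t)-o['tool_pos'])*100).round(2),"turn",(r.inv()*g).as_rotvec().round(4))
E
python3 -c "
from go import *
delta([.6086,-.1621,.16])"
```

```text
1.15 [ 0.2305 -0.6341  0.2447] [ 1.7997e+02  6.0000e-02 -8.6040e+01] 0.05010013579383702 [-0.4  0.6 -0.6] shift cm [-44.47 -40.98   8.5 ] turn [0.0004 0.0011 0.0003]
```

move_arm(moves=[5,-2.8,-2.6,0.5,0,0,0,5,-2.8,-2.6,0.5,0,0,0,5,-2.8,-2.6,0.5,0,0,0,5,-2.8,-2.6,0.5,0,0,0,5,-2.8,-2.6,0.5,0,0,0,5,-2.8,-2.6,0.5,0,0,0,5,-2.8,-2.6,0.5,0,0,0,5,-2.8,-2.6,0.5,0,0,0])

```text
clock: 1.95
tool_pos: [0.4236, -0.3953, 0.205]
orientation: [180.0, 0.0, -86.3]
force: [1.2, -0.0, -0.8]
opening: 0.0499
gripper_force: 0.0
```

move_arm(moves=[5,-2.8,-2.6,0.5,0,0,0,5,-2.8,-2.6,0.5,0,0,0,5,-2.8,-2.6,0.5,0,0,0,5,-2.8,-2.6,0.5,0,0,0,5,-2.8,-2.6,0.5,0,0,0,5,-2.8,-2.6,0.5,0,0,0,5,-2.8,-2.0,0.5,0,0,0,5,0,0,0,0,0,0])

```text
clock: 2.75
tool_pos: [0.5868, -0.1861, 0.1691]
orientation: [179.9, 0.0, -86.1]
force: [-1.3, 0.1, -0.5]
opening: 0.0502
gripper_force: 0.0
```

```bash
python3 -c "
from go import *
delta([.6086,-.1621,.055])
im,d,W=snap('wrist'); cv2.imwrite('pics/w1.png',im[...,::-1])
x,y,z=W[...,0],W[...,1],W[...,2]
k=(z>.071)&(z<.085)&(x>.56)&(x<.65)&(y>-.2)&(y<-.11); print(k.sum(),np.median(W[k],0),cv2.minEnclosingCircle((W[k][:,:2]*1000).astype(np.float32)))
h=cv2.cvtColor(im,cv2.COLOR_RGB2HSV); m=(cv2.inRange(h,(20,120,80),(35,255,255))>0)&(z>.02); print(m.sum(),W[m].mean(0))
"
```

```text
2.75 [ 0.5868 -0.1861  0.1691] [ 1.7993e+02  2.0000e-02 -8.6070e+01] 0.05021360145765954 [-1.3  0.1 -0.5] shift cm [-2.24 -2.36 11.41] turn [ 0.0012  0.0004 -0.0002]
611 [ 0.6097128  -0.16214825  0.07464457] ((609.8623046875, -161.24266052246094), 11.953727722167969)
446 [ 0.56977709 -0.17946039  0.14848039]
```

View pics/w1.png

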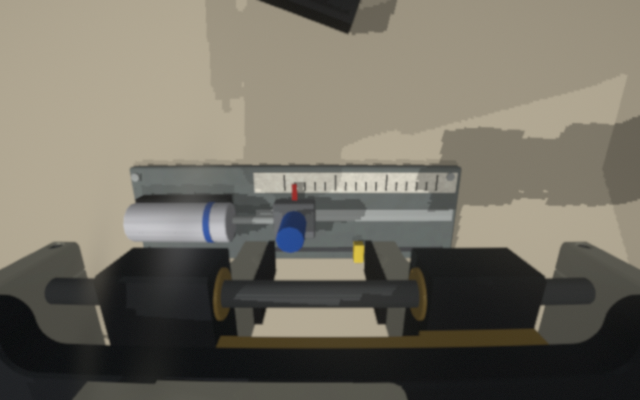

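The wrist view agrees with the top view: the blue knob is at (291,237) and the marker at (358,252). I'll align over the knob, then descend.

move_arm(moves=[5,-1.13,-1.2,0,0,0,0,5,-1.13,-1.2,0,0,0,0,5,0,0,2.4,0,0,0,5,0,0,2.4,0,0,0,5,0,0,0,0,0,0,5,0,0,0,0,0,0])

```text
clock: 3.4
tool_pos: [0.6079, -0.1652, 0.1226]
orientation: [180.0, -0.0, -86.1]
force: [0.7, 0.3, 0.3]
opening: 0.0498
gripper_force: 0.0
```

```bash
python3 -c "
from go import *
delta([.6092,-.1618,.055])"
```

```text
3.4 [ 0.6079 -0.1652  0.1226] [ 1.7996e+02 -2.0000e-02 -8.6130e+01] 0.04980269939724747 [0.7 0.3 0.3] shift cm [-0.34 -0.16  6.76] turn [ 0.0007 -0.0004 -0.0012]
```

move_arm(moves=[5,-0.34,-0.16,0,0,0,0,5,0,0,2,0,0,0,5,0,0,2,0,0,0,5,0,0,1.5,0,0,0,5,0,0,1.2,0,0,0,5,0,0,0,0,0,0,5,0,0,0,0,0,0])

```text
clock: 4.1
tool_pos: [0.6096, -0.1616, 0.0562]
orientation: [-179.9, -0.0, -86.1]
force: [-0.2, 0.7, 0.1]
opening: 0.0501
gripper_force: 0.0
```

move_arm(moves=[1.5,0,0,0,0,0,0,1.5,0,0,0,0,0,0,1.5,0,0,0,0,0,0,1.5,0,0,0,0,0,0,1.5,0,0,0,0,0,0,1.5,0,0,0,0,0,0])

```text
clock: 4.7
tool_pos: [0.6098, -0.1615, 0.0558]
orientation: [-179.9, -0.0, -86.1]
force: [2.8, 0.1, 0.7]
opening: 0.0233
gripper_force: 30.0
```

```bash
python3 -c "
from go import *
delta([.6092,-.1618,.055])
im,d,W=snap('top'); cv2.imwrite('pics/t2.png',cv2.resize(im[130:310,340:470],None,fx=4,fy=3.3)[...,::-1])"
```

```text
4.7 [ 0.6098 -0.1615  0.0558] [-1.7991e+02 -1.0000e-02 -8.6090e+01] 0.023317711969052867 [2.8 0.1 0.7] shift cm [0.03 0.06 0.08] turn [-0.0015 -0.0002 -0.0005]
```

move_arm(moves=[1.5,0,0.5,0,0,0,0,1.5,0,0.9,0,0,0,0,1.5,0,1,0,0,0,0,1.5,0,1,0,0,0,0,1.5,0,1,0,0,0,0,1.5,0,0.9,0,0,0,0,1.5,0,0.7,0,0,0,0,1.5,0,0.4,0,0,0,0])

```text
clock: 5.55
tool_pos: [0.5459, -0.1659, 0.0558]
orientation: [-179.8, -0.0, -86.1]
force: [7.2, -0.6, -2.5]
opening: 0.0234
gripper_force: 30.0
```

move_arm(moves=[1.5,0,0,0,0,0,0,1.5,0,0,0,0,0,0,1.5,0,0,0,0,0,0])

```text
clock: 5.85
tool_pos: [0.5462, -0.1659, 0.0558]
orientation: [-179.8, -0.0, -86.1]
force: [5.9, -0.3, -0.9]
opening: 0.0233
gripper_force: 30.0
```

```bash
python3 -c "
from go import *
delta([.6092-.0643,-.1618-.0044,.055])
for n in ('top','side','wrist'):
  im,d,W=snap(n); h=cv2.cvtColor(im,cv2.COLOR_RGB2HSV); x,y=W[...,0],W[...,1]; a=np.array([.9976,.0687])
  cv2.imwrite('pics/p_%s.png'%n,im[...,::-1])
  for c,m in (('Y',cv2.inRange(h,(20,120,80),(35,255,255))),('R',cv2.inRange(h,(0,130,50),(8,255,255)))):
    m=(m>0)&(x>.45)&(x<.65)&(y<-.08)&(y>-.24)&(W[...,2]<.04)&(W[...,2]>.013)
    p=W[m]; s=(p[:,:2]-[.6092,-.1618])@a
    print(n,c,m.sum(),p.mean(0) if len(p) else '',s.mean() if len(p) else '',np.ptp(s) if len(p) else '')
"
```

```text
5.85 [ 0.5462 -0.1659  0.0558] [-1.7984e+02 -2.0000e-02 -8.6090e+01] 0.02328211744470369 [ 5.9 -0.3 -0.9] shift cm [0.02 0.13 0.08] turn [-0.0028 -0.0003 -0.0004]
top Y 0   
top R 0   
side Y 59 [ 0.54283332 -0.12333183  0.0212702 ] -0.06356463974448308 0.01010907721399943
side R 1 [ 0.54547503 -0.14496665  0.01860876] -0.06241557871599225 0.0
wrist Y 0   
wrist R 166 [ 0.54798367 -0.19095325  0.0192636 ] -0.06307224338032798 0.004218821435550767
```

The side and wrist cameras put the pointer at about −63 mm and the marker at about −64 mm, so they are level. I'll hold for over 2 s.

move_arm(moves=[1.5,0,0.1,0,0,0,0,1.5,0,0,0,0,0,0,1.5,0,0,0,0,0,0,1.5,0,0,0,0,0,0,1.5,0,0,0,0,0,0,1.5,0,0,0,0,0,0,1.5,0,0,0,0,0,0,1.5,0,0,0,0,0,0])

```text
clock: 6.8
tool_pos: [0.5453, -0.166, 0.0558]
orientation: [-179.8, -0.0, -86.1]
force: [6.4, -0.3, -2.2]
opening: 0.0233
gripper_force: 30.0
```

move_arm(moves=[1.5,0,0,0,0,0,0,1.5,0,0,0,0,0,0,1.5,0,0,0,0,0,0,1.5,0,0,0,0,0,0,1.5,0,0,0,0,0,0,1.5,0,0,0,0,0,0,1.5,0,0,0,0,0,0,1.5,0,0,0,0,0,0])

```text
clock: 7.6
tool_pos: [0.5453, -0.166, 0.0558]
orientation: [-179.8, -0.0, -86.1]
force: [6.1, -0.8, -1.5]
opening: 0.0233
gripper_force: 30.0
```

move_arm(moves=[1.5,0,0,0,0,0,0,1.5,0,0,0,0,0,0,1.5,0,0,0,0,0,0,1.5,0,0,0,0,0,0,1.5,0,0,0,0,0,0,1.5,0,0,0,0,0,0,1.5,0,0,0,0,0,0,1.5,0,0,0,0,0,0])

```text
clock: 8.4
tool_pos: [0.5453, -0.166, 0.0558]
orientation: [-179.8, -0.0, -86.1]
force: [6.9, -0.2, -1.9]
opening: 0.0238
gripper_force: 30.0
```

move_arm(moves=[1.5,0,-0.4,0,0,0,0,1.5,0,-0.8,0,0,0,0,1.5,0,-1,0,0,0,0,1.5,0,-1,0,0,0,0,1.5,0,-1,0,0,0,0,1.5,0,-0.9,0,0,0,0,1.5,0,-0.6,0,0,0,0,1.5,0,-0.4,0,0,0,0])

```text
clock: 9.2
tool_pos: [0.6062, -0.1618, 0.0557]
orientation: [-180.0, -0.0, -86.1]
force: [1.9, 0.5, 6.8]
opening: 0.0236
gripper_force: 30.0
```

move_arm(moves=[1.5,0,-0.1,0,0,0,0,1.5,0,0,0,0,0,0,1.5,0,0,0,0,0,0])

```text
clock: 9.5
tool_pos: [0.607, -0.1617, 0.0557]
orientation: [-180.0, -0.0, -86.1]
force: [2.1, 0.8, 5.6]
opening: 0.0232
gripper_force: 30.0
```

move_arm(moves=[1.5,0,-0.2,0,0,0,0,1.5,0,0,0,0,0,0,3,0,0,0,0,0,0,5,0,0,0,0,0,0,5,0,0,0,0,0,0,5,0,0,0,0,0,0,5,0,0,0,0,0,0])

```text
clock: 10.2
tool_pos: [0.6074, -0.1616, 0.0549]
orientation: [179.9, 0.0, -86.1]
force: [-0.4, 0.2, -0.2]
opening: 0.0494
gripper_force: 0.0
```

move_arm(moves=[5,0,0,-1,0,0,0,5,0,0,-2,0,0,0,5,0,0,-3,0,0,0,5,0,0,-4,0,0,0,5,0,0,-2,0,0,0,5,0,0,0,0,0,0,5,0,0,0,0,0,0])

```text
clock: 10.9
tool_pos: [0.608, -0.1615, 0.1763]
orientation: [-179.9, 0.0, -86.1]
force: [-0.9, 0.1, -0.2]
opening: 0.0501
gripper_force: 0.0
```

```bash
python3 -c "
from go import *
delta([.6092,-.1618,.055])
im,d,W=snap('wrist'); x,y,z=W[...,0],W[...,1],W[...,2]
k=(z>.071)&(z<.085)&(x>.53)&(x<.65)&(y>-.2)&(y<-.11); print(k.sum(),W[k].mean(0),cv2.minEnclosingCircle((W[k][:,:2]*1000).astype(np.float32))[:2] if k.any() else '')
im,d,W=snap('side'); x,y,z=W[...,0],W[...,1],W[...,2]
h=cv2.cvtColor(im,cv2.COLOR_RGB2HSV); m=(cv2.inRange(h,(20,120,80),(35,255,255))>0)&(y<0)&(y>-.25); print(m.sum(),W[m].mean(0))
cv2.imwrite('pics/end.png',im[...,::-1])"
```

```text
10.9 [ 0.608  -0.1615  0.1763] [-1.7992e+02  1.0000e-02 -8.6110e+01] 0.05005268917045092 [-0.9  0.1 -0.2] shift cm [ 0.04 -0.1  12.13] turn [-0.0015  0.0002 -0.0009]
613 [ 0.60982105 -0.16178428  0.07458652] ((609.7490844726562, -161.33709716796875), 11.881820678710938)
64 [ 0.54400716 -0.12537244  0.02410773]
```

View pics/end.png

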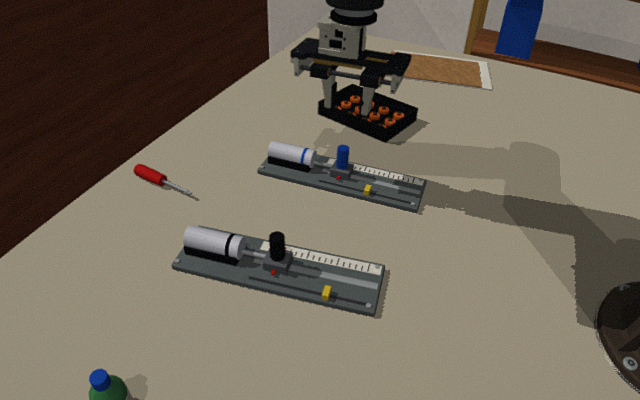

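The side view shows the blue knob home at (343,157), its marker still in place at (367,189), and the gripper clear above. The wrist camera puts the knob within 1 mm of its start position.

```bash
python3 -c "
from plant import ctrl
print(ctrl.close_job())"
```

```text
the job is handed in; nothing more can be done
None
```

I drew the blue gauge out to its yellow marker (within about 2 mm by camera), held it there for over 2 s, eased it home, let go and handed the job in; no verdict was returned, but the last pictures show the knob home and the marker and black gauge undisturbed.

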